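Open the ratchet stop of the bottle rail

TASK

Make room on the bottle rail for another bottle: with the fingertips press down the red release tab on top of the sliding black stop, and while keeping it pressed push the stop along its bar, away from the two small bottles, all the way back to the brass block at the end. Then lift off so that the tab springs up and the ratchet locks again. Nothing is to be gripped or lifted, and all the bottles, the jigger and the dish brush stay as they are.

Things in the scene. Friction and masses are not known exactly. Their poses are not given: they have to be found in the camera images.
- bottle_rail: Bottle rail, fixed: walnut board 250 (x) x 110 (y) x 16 mm, origin at the centre of its underside. Its level x axis is the way the stop is pushed back. At x = -119 mm a brass end plate, 100 mm wide, top at z 96 mm; along y = +34 mm a toothed steel bar, z 40 to 54 mm; at x = +118 mm a brass end block, top at z 68 mm. Two small bottles stand between end plate and stop, near y = -14 mm.
- stop (a joint): Position of the black sliding stop along the rail's x, m: 0 nearest the bottles, 0.095 fully back at the brass end block; starts at 0 to 0.03. With the tab up the ratchet blocks it from going back (to larger values); with the tab pressed it slides against about 2.5 N. The stop has an upright plate 88 mm wide, top at z 104 mm, and a column under the red tab.
- release (a joint): How far the red tab is pressed down, m: 0 up, 0.009 fully down. Spring: about 3 N to start, 6 N fully down. The ratchet is free from about 0.003 on: hold it at 0.005 to 0.008 while pushing. It springs up when let go, and may then read up to 0.002 where the pawl rides on a tooth.
- release_top (a point): Centre of the top face of the red tab, z = 126 mm when up; it moves with the stop. The tab is 32 mm (rail x) by 36 mm (rail y). The stop's black upright thumb rest, 42 mm wide, 7 mm thick, begins 20 mm from this point in the rail's +x direction and rises 24 mm above the tab: the fingertips that hold the tab down push against it.
- amber_bottle: Small amber glass bottle, 38 mm across, 111 mm high, on the rail. Origin: centre of its underside, z up. Leave alone.
- clear_bottle: Small clear glass bottle with a black cap, 36 mm across, 107 mm high, on the rail next to the stop. Origin: centre of its underside. Leave alone.
- green_bottle: Green glass bottle with a black cap, 42 mm across, 130 mm high, on the worktop beyond the rail. Origin: centre of its underside. Leave alone.
- jigger_cup: Brass double jigger, 44 mm across, 90 mm high, on the worktop beyond the rail. Origin: centre of its underside. Leave alone.
- dish_brush_head: Round wooden dish brush, bristles up, 54 mm across, 38 mm high, on the worktop to the left of the rail. Origin: centre of its underside. Leave alone.

How it is judged:
On the way, in this order (a step that is already met when the one before it is completed fails the run):
1. the release tab is pressed down by the fingers, the stop still near the bottles (value of joint release above 0.003 m and contact force between the fingers and release above 0.5 N and value of joint stop below 0.06 m), for 0.1 s.
2. the stop is pushed back to the end block while the tab is held down (value of joint stop above 0.088 m and value of joint release above 0.0025 m and contact force between the fingers and stop above 0.5 N), for 0.05 s.
At the end, for the whole second after the job is handed in: The stop rests within 8 mm of its fully-back position (joint over 0.087 of 0.095 m), the tab has sprung up (under 3 mm down), and the bottles, jigger and dish brush stand upright within 30 mm of where they were (value of joint stop above 0.087 m and velocity of joint stop below 0.005 m/s and value of joint release below 0.003 m and angle between each of amber_bottle, clear_bottle, green_bottle, jigger_cup, dish_brush_head's own z axis and vertical below 0.2 rad); the robot touches nothing.
It fails at once if a bottle on the rail is moved more than 30 mm, lifted or tipped (distance of any of amber_bottle, clear_bottle from where it was at the start of the episode above 0.03 m or height (world z) of any of amber_bottle, clear_bottle above 0.026 m or angle between any of amber_bottle, clear_bottle's own z axis and vertical above 0.4 rad).
It fails at once if the green bottle, the jigger or the dish brush is moved more than 30 mm, lifted or tipped (distance of any of green_bottle, jigger_cup, dish_brush_head from where it was at the start of the episode above 0.03 m or height (world z) of any of green_bottle, jigger_cup, dish_brush_head above 0.01 m or angle between any of green_bottle, jigger_cup, dish_brush_head's own z axis and vertical above 0.4 rad).
It also fails if it takes over 32 s, if anything falls off the work surface, if the arm or the gripper's body presses on something with over 40 N, if the wrist force passes 120 N, or if a joint passes its speed limit or range.

ROBOT

A 6-joint arm with a two-finger parallel gripper is mounted at the origin on a cart in front of the work surface, level with it; the furniture and walls round the work are solid. World frame = base frame: x ahead of the robot, y to its left, z up, the work surface at z = 0. Lengths are in m, angles in rad, forces in N, time in s.
With the tool pointing down it reaches from about 0.35 to 0.975 m from the base axis. Payload 17.4 kg.
Tool frame: the origin (TCP) lies midway between the tips of the shut fingers; the grasp point (between the pads) lies 19 mm behind it (bot.grip_point_offset is the distance from the TCP to the grasp point, in m); z points along the fingers, y is the line along which they close (so a half turn about z gives the same grasp; the last joint's range is limited). The gripper opens to 85 mm and grips with 20 to 120 N. Pads are 22 mm wide; open, the fingers measure 114 mm over their backs; the gripper's body (76 mm by 85 mm) begins 54 mm behind the grasp point. The pads swing forward as they close: fully open they stand 13 mm farther back than shut.
Start: joints at [-0.038, 0.116, 1.442, -0, 1.584, -0.038], TCP at [0.675, -0, 0.193] pointing down, gripper open.
Joint ranges: [-2.83, 2.83], [-0.83, 2.19], [0.07, 2.5], [-1.14, 4.28], [0.01, 3], [-2.97, 2.97]. Speed limits (rad/s): [1.89, 1.89, 2.22, 3.14, 3.14, 3.14].

INTERFACE

Orientations are given as a unit quaternion [x, y, z, w].
In Python, from cell import sensors, get_image, camera_params, workorder, bot gives the robot as it stands.
- The arm moves only by the shell command python3 -m crank 'ROWS'. ROWS is JSON, a list of rows, each a list of 3 entries, a list of its own where there are three numbers: the shift along the world's x, y, z in units of 30 mm (1.0 is 30 mm), then the turn, a rotation vector about the world's x, y, z in units of 5 degrees (1.0 is 5 degrees), then the finger opening in mm, from 0 to 85.4. A call has 1 to 10 rows; each row is the pose to reach, as a shift and turn from the pose commanded when the call began; what a row does not reach only later rows make up. A row lasts 1/10 s, in which the tool goes at most 50 mm and 8.59 degrees, less where a joint would pass 70% of its speed; a pose out of reach is approached as far as the arm can. A call with a gripper value outside its range is refused whole. The fingers move at their own pace and stop on an object; the grip force is fixed at half the most. Time passes only in rows, so rows that repeat a pose let the fingers close. It gives the time, the measured TCP pose, the force, the opening and the grip force at its end, in the units of the state.
- sensors.read_state(): the state, without advancing time (a new reading comes with each control period).
- get_image(name): name is "scene" or "side" or "wrist"; returns the picture (384x512x3 uint8, blue, green, red); there is no depth.
- camera_params(name): a dict with "camera_matrix" (3x3 intrinsics, pixels), "rvec" (rotation vector, rad) and "tvec" (3), from world to camera coordinates, as OpenCV has them. Camera axes: x right, y down, z forward; pixel columns grow to the right and rows downward; lengths in m; the calibration is good to about 2 mm. A picture is of the moment at which its call begins: read the wrist's pose just before it. camera_params takes no time and is no camera call; for the wrist camera it gives the pose at the moment of the call.
- workorder.sign_off(): hands the job in; it is judged then, once.
The state is a dict: "t": time; "joints": joint angles; "joint_velocities": joint speeds; "joint_torque": joint torques, N m; "ee_pos": TCP position; "ee_rot": TCP orientation; "wrist_force": force on the tool from outside, world axes, zero at the start; "torque": the same for the moment, N m; "width": opening from 0.0 (shut) to 1.0 (fully open); "grasp_force": force on a finger pad.
Only numpy, scipy, OpenCV 4.12 (cv2) and the standard library are available. Lean on these libraries where they do the work, as an engineer would, in place of code of your own. Each camera call takes 0.05 s, during which the arm holds its last target. There are 200 camera calls.

## Working session

There is one attempt and no reset: what is moved stays moved. The work goes in short steps, Python scripts to look and compute and a shell command to move; the robot and the scene stay as the last step left them, time stands still between calls to the robot, and variables do not carry over. Pictures are saved under pics/ and viewed, at most 10 in all, crops included, and the job is handed in when it is done.

```bash
mkdir -p pics; python3 - <<'E'
from cell import *
import cv2
for n in("scene","side"):
    cv2.imwrite(f"pics/{n}0.png",get_image(n))
    p=camera_params(n);print(n,p)
s=sensors.read_state();print(s["t"],s["ee_pos"],s["ee_rot"],s["width"],s["wrist_force"])
E
```

```text
scene {'camera_matrix': array([[474.78526031,   0.        , 256.67686543],
       [  0.        , 474.78526031, 192.26323572],
       [  0.        ,   0.        ,   1.        ]]), 'rvec': array([ 1.962342  , -0.89829859,  0.51762412]), 'tvec': array([-0.47246546,  0.26310593,  0.85433546])}
side {'camera_matrix': array([[481.46328444,   0.        , 254.22307054],
       [  0.        , 481.46328444, 182.82824663],
       [  0.        ,   0.        ,   1.        ]]), 'rvec': array([ 1.95342398, -0.16008798,  0.11370309]), 'tvec': array([-0.59828645,  0.0705654 ,  1.10618786])}
0.1 [6.74790500e-01 6.83065216e-06 1.91835022e-01] [ 7.07106091e-01  7.07107272e-01 -3.63575750e-04 -3.87407218e-04] 0.9964796880467842 [ 0.82921947 -0.69002705  0.30160664]
```

View pics/scene0.png

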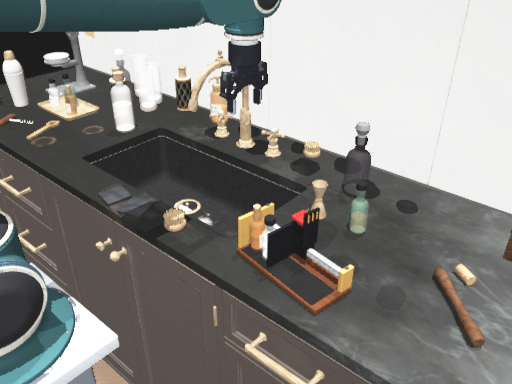

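View pics/side0.png

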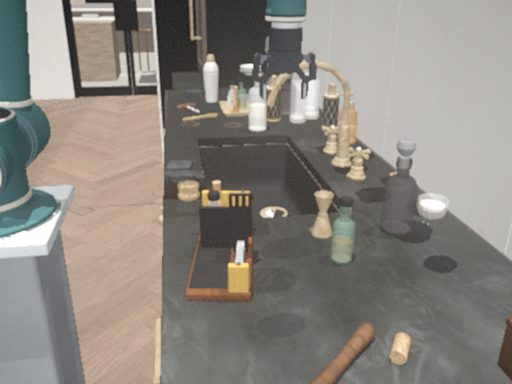

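The scene image shows the rail around (240-355, 205-305), with the red tab near (302,217). In the side image it sits at (190-255, 190-300). I'll zoom in on both.

```bash
python3 - <<'E'
import cv2,numpy as np
a=cv2.imread("pics/scene0.png")[190:315,230:360];b=cv2.imread("pics/side0.png")[180:305,180:260]
f=lambda i:cv2.resize(i,None,fx=3.8,fy=3.8,interpolation=cv2.INTER_CUBIC)
cv2.imwrite("pics/crop.png",np.hstack([f(a),f(b)])[:600,:800])
E
```

```text
(no output)
```

View pics/crop.png

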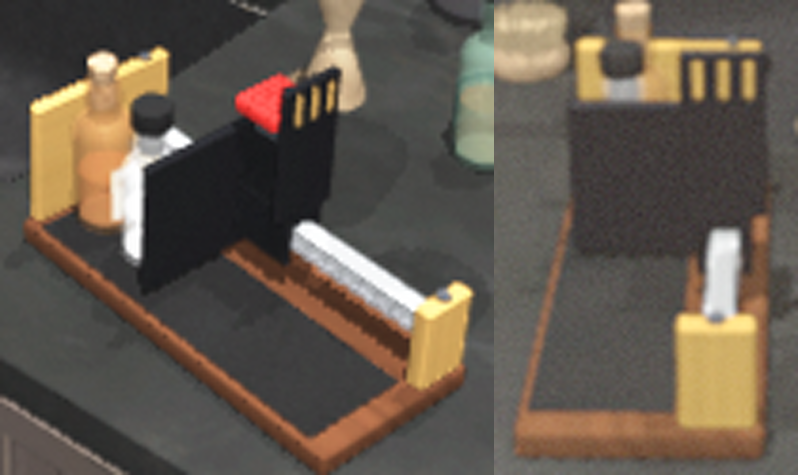

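```bash
cat >fit.py <<'E'
from cell import *
import cv2,numpy as np
from scipy.optimize import least_squares
C={n:camera_params(n) for n in("scene","side")}
sc=lambda x,y:(230+x/3.8,190+y/3.8)
sd=lambda x,y:(180+(x-494)/3.8,180+y/3.8)
# (cam, pixel, local xyz, relative-to-tab x?)
P=[("scene",sc(27,220),(-125,-55,16),0),("scene",sc(318,458),(125,-55,16),0),("scene",sc(464,368),(125,55,16),0),
("side",sd(518,418),(125,-55,16),0),("side",sd(764,428),(125,55,16),0),
("scene",sc(340,70),(27,21,150),1),("scene",sc(291,93),(27,-21,150),1),("side",sd(769,56),(27,21,150),1),("side",sd(684,56),(27,-21,150),1),
("scene",sc(237,101),(-16,-18,126),1)]
def W(p,l,t):
    x,y,z=np.array(l)/1e3
    if t: x+=p[3];y+=p[4]
    c,s=np.cos(p[2]),np.sin(p[2])
    return np.array([p[0]+c*x-s*y,p[1]+s*x+c*y,z])
def res(p):
    r=[]
    for n,uv,l,t in P:
        k=C[n];q,_=cv2.projectPoints(W(p,l,t)[None],k["rvec"],k["tvec"],k["camera_matrix"],None)
        r+=list(q.ravel()-uv)
    return np.array(r)
f=least_squares(res,[.6,-.3,-1.6,0,.034],loss="soft_l1");p=f.x
print(p);print(res(p).reshape(-1,2).round(1))
print("tab",W(p,(0,0,126),1),"xdir",np.cos(p[2]),np.sin(p[2]),"yaw off -90deg",np.degrees(p[2])+90)
E
python3 fit.py
```

```text
[ 0.50056531 -0.29014393 -1.76456283 -0.00401269  0.03266192]
[[-1.4 -2.1]
 [-0.  -0.8]
 [ 0.8 -1.5]
 [-1.4  2. ]
 [ 0.2  0.7]
 [ 2.2 -0.3]
 [-0.1  0.7]
 [ 0.2 -0.4]
 [-1.5 -0.8]
 [ 0.  -1.4]]
tab [ 0.53338866 -0.29249559  0.126     ] xdir -0.19255627207575812 -0.9812859328882111 yaw off -90deg -11.102003041532456
```

```bash
python3 -m crank '[[[-4.7,-9.7,0.8],[0,0,-2.2],0],[[-4.7,-9.7,0.8],[0,0,-2.2],0],[[-4.7,-9.7,0.8],[0,0,-2.2],0],[[-4.7,-9.7,0.8],[0,0,-2.2],0],[[-4.7,-9.7,0.8],[0,0,-2.2],0],[[-4.7,-9.7,0.8],[0,0,-2.2],0],[[-4.7,-9.7,0.8],[0,0,-2.2],0],[[-4.7,-9.7,0.8],[0,0,-2.2],0],[[-4.7,-9.7,0.8],[0,0,-2.2],0],[[-4.7,-9.7,0.8],[0,0,-2.2],0]]'
python3 - <<'E'
from cell import *
import cv2,pickle
s=sensors.read_state();print(s["t"],s["ee_pos"],s["ee_rot"],s["width"],s["wrist_force"])
p=camera_params("wrist");pickle.dump(p,open("w.pkl","wb"));print(p)
cv2.imwrite("pics/wrist1.png",get_image("wrist"))
E
```

```text
t: 1.1
ee_pos: [0.5343, -0.2903, 0.2162]
ee_rot: [0.771, 0.636, 0.0, -0.0]
wrist_force: [-0.3, 0.2, 0.4]
width: 0.0
grasp_force: 0.0
1.1 [ 0.53432824 -0.29025379  0.21619735] [ 7.71387513e-01  6.36365648e-01  2.73986444e-05 -2.55287765e-04] 0.00040075575394300827 [-0.26449669  0.1546095   0.44186983]
{'camera_matrix': array([[333.49590869,   0.        , 252.80790524],
       [  0.        , 333.49590869, 193.94552121],
       [  0.        ,   0.        ,   1.        ]]), 'rvec': array([-2.82364126,  0.27159259,  0.04130745]), 'tvec': array([-0.57933703, -0.22028431,  0.34634619])}
```

View pics/wrist1.png

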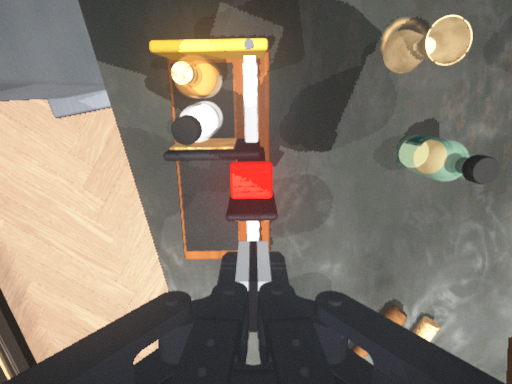

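The wrist view has rail x pointing down the image. The red tab spans (231-272, 162-198) and the thumb rest's top edge runs about (228-276, 199). I'll compute positions from these.

```bash
python3 - <<'E'
import cv2,pickle,numpy as np
k=pickle.load(open("w.pkl","rb"));K=k["camera_matrix"];R=cv2.Rodrigues(k["rvec"])[0];o=-R.T@k["tvec"]
print("cam",o)
im=cv2.imread("pics/wrist1.png").astype(int)
m=((im[...,2]>140)&(im[...,1]<60)&(im[...,0]<60)).astype(np.uint8)
m[:140]=0;m[220:]=0;m[:,:200]=0;m[:,300:]=0
for r in range(158,204,4):
    c=np.where(m[r])[0]; print(r,(c.min(),c.max()) if len(c) else None)
def b(u,v,z):
    d=R.T@np.linalg.inv(K)@[u,v,1];return (o+d*(z-o[2])/d[2]).round(4)
for n,u,v,z in [("tabTL",231,162.5,.126),("tabTR",272,162.5,.126),("restTL",228,199,.15),("restTR",276,199,.15),("bTR",268,40,.096),("bTL",150,42,.096),("brdBL",186,258,.016),("brd L top",173,100,.016)]: print(n,b(u,v,z))
E
```

```text
cam [ 0.54842402 -0.21414078  0.39684641]
158 None
162 (np.int64(233), np.int64(270))
166 (np.int64(230), np.int64(271))
170 (np.int64(230), np.int64(271))
174 (np.int64(235), np.int64(271))
178 (np.int64(247), np.int64(271))
182 (np.int64(253), np.int64(271))
186 (np.int64(258), np.int64(271))
190 (np.int64(231), np.int64(271))
194 (np.int64(231), np.int64(272))
198 (np.int64(232), np.int64(270))
202 None
tabTL [ 0.5197 -0.2679  0.126 ]
tabTR [ 0.553  -0.2744  0.126 ]
restTL [ 0.5139 -0.2911  0.15  ]
restTR [ 0.5506 -0.2982  0.15  ]
bTR [ 0.5681 -0.179   0.096 ]
bTL [ 0.4721 -0.1619  0.096 ]
brdBL [ 0.4257 -0.4001  0.016 ]
brd L top [ 0.4601 -0.2092  0.016 ]
```

```bash
python3 - <<'E'
import cv2,pickle,numpy as np
k=pickle.load(open("w.pkl","rb"))
e=np.array([-.1908,-.9816]);n=np.array([.9816,-.1908])
for c in [(.5334,-.2925),(.533,-.288)]:
  print(c)
  for l in [(-16,-18,126),(-16,18,126),(16,0,126),(-16,-18,116),(20,-21,126),(20,-21,150),(20,21,150),(27,-21,150),(27,21,150)]:
    w=np.r_[np.array(c)+e*l[0]/1e3+n*l[1]/1e3,l[2]/1e3]
    print(l,cv2.projectPoints(w[None],k["rvec"],k["tvec"],k["camera_matrix"],None)[0].ravel().round(1))
im=cv2.imread("pics/wrist1.png")[145:235,205:305]
cv2.imwrite("pics/wc.png",cv2.resize(im,None,fx=6,fy=6,interpolation=cv2.INTER_NEAREST))
E
```

```text
(0.5334, -0.2925)
(-16, -18, 126) [231.3 169. ]
(-16, 18, 126) [274.5 169. ]
(16, 0, 126) [252.9 205.3]
(-16, -18, 116) [232.  166.3]
(20, -21, 126) [228.6 209.6]
(20, -21, 150) [226.5 220.1]
(20, 21, 150) [279.3 220.1]
(27, -21, 150) [226.7 228.2]
(27, 21, 150) [279.1 228.2]
(0.533, -0.288)
(-16, -18, 126) [229.7 163.9]
(-16, 18, 126) [273.1 163.9]
(16, 0, 126) [251.4 200.5]
(-16, -18, 116) [230.4 161.4]
(20, -21, 126) [227.  204.9]
(20, -21, 150) [224.8 215. ]
(20, 21, 150) [277.8 215. ]
(27, -21, 150) [225.  223.2]
(27, 21, 150) [277.6 223.2]
```

View pics/wc.png

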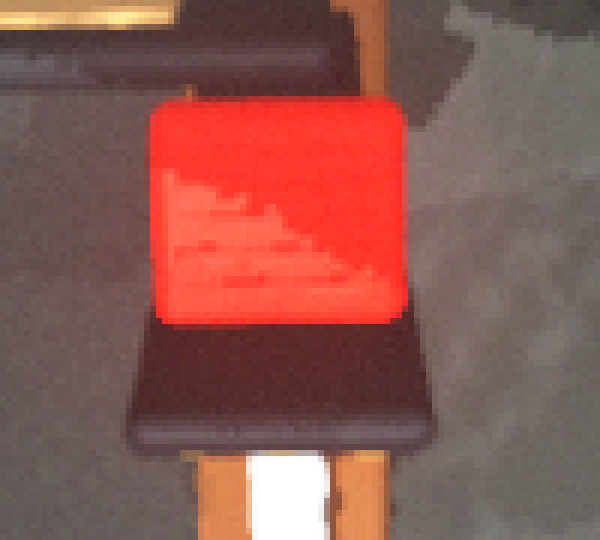

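The red tab spans u 230-273, v 161-199, and the rest's top is at v 214-220. That puts the tab centre at about (0.533, -0.287), with the yaw confirmed. Descending now.

```bash
python3 -m crank '[[[-0.06,0,-1.4],[0,0,0],0],[[-0.06,0,-2.6],[0,0,0],0],[[-0.06,0,-2.9],[0,0,0],0],[[-0.06,0,-3.0],[0,0,0],0],[[-0.06,0,-3.1],[0,0,0],0],[[-0.06,0,-3.2],[0,0,0],0],[[-0.06,0,-3.2],[0,0,0],0],[[-0.06,0,-3.2],[0,0,0],0]]'
```

```text
t: 1.95
ee_pos: [0.5325, -0.2912, 0.1213]
ee_rot: [0.772, 0.636, 0.0, 0.0]
wrist_force: [-1.0, 0.5, -0.3]
width: 0.002
grasp_force: 0.0
```

```bash
python3 -m crank '[[[0,0,-0.05],[0,0,0],0],[[0,0,-0.05],[0,0,0],0],[[0,0,-0.05],[0,0,0],0]]'
python3 - <<'E'
from cell import *
import cv2,numpy as np
s=sensors.read_state();print(s["ee_pos"],s["wrist_force"],s["torque"])
a=get_image("scene")[170:270,255:355];w=get_image("wrist")[140:300,180:340]
cv2.imwrite("pics/p2.png",np.hstack([cv2.resize(a,(400,400)),cv2.resize(w,(400,400))]))
E
```

```text
t: 2.25
ee_pos: [0.5322, -0.291, 0.1191]
ee_rot: [0.772, 0.636, -0.0, 0.0]
wrist_force: [0.2, 0.0, -0.0]
width: 0.005
grasp_force: 0.0
[ 0.53219259 -0.29104111  0.11905103] [ 0.20683743  0.02455924 -0.02505858] [ 0.03385407 -0.014909    0.02747853]
```

View pics/p2.png

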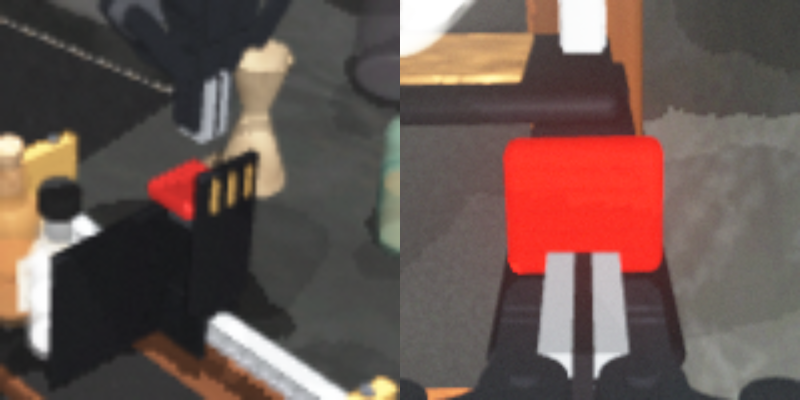

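```bash
python3 - <<'E'
from cell import *
import cv2,numpy as np
s=sensors.read_state();e=s["ee_pos"];print(s["t"],e,s["wrist_force"],bot.grip_point_offset)
for n in("scene","side","wrist"):
    k=camera_params(n)
    for z in (0,.02,.04):
        print(n,z,cv2.projectPoints((np.array(e)+[0,0,z])[None],k["rvec"],k["tvec"],k["camera_matrix"],None)[0].ravel().round(1))
k=camera_params("side")
cv2.imwrite("pics/p3.png",cv2.resize(get_image("side")[150:270,170:290],(600,600)))
E
```

```text
2.35 [ 0.53221639 -0.29102211  0.11903953] [ 0.55751895 -0.00814427 -0.31827141] 0.0187
scene 0 [303.  218.4]
scene 0.02 [303.6 210.3]
scene 0.04 [304.2 202. ]
side 0 [240.7 203.5]
side 0.02 [240.6 193.5]
side 0.04 [240.5 183.2]
wrist 0 [253.8 227. ]
wrist 0.02 [253.9 242. ]
wrist 0.04 [254.1 260.6]
```

View pics/p3.png

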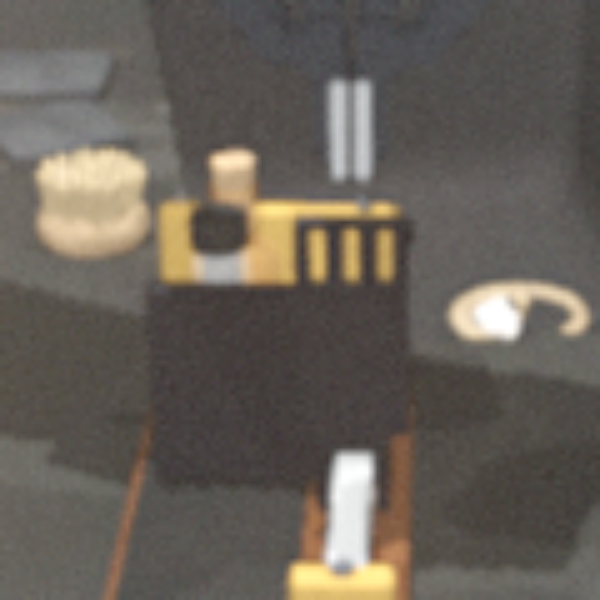

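The tips show at side (240,186) and scene (306,205). That is about 33 mm higher than the reported TCP, and the force reads zero, so the tab hasn't been touched yet. I'll keep going down, guided by force.

```bash
python3 -m crank '[[[0,0,-0.5],[0,0,0],0],[[0,0,-0.6],[0,0,0],0],[[0,0,-0.65],[0,0,0],0],[[0,0,-0.65],[0,0,0],0],[[0,0,-0.65],[0,0,0],0]]'; sleep 0
python3 -m crank '[[[0,0,-0.1],[0,0,0],0],[[0,0,-0.1],[0,0,0],0],[[0,0,-0.1],[0,0,0],0]]'
```

```text
t: 2.9
ee_pos: [0.5323, -0.291, 0.0997]
ee_rot: [0.772, 0.636, 0.0, 0.0]
wrist_force: [-0.0, 0.4, 1.1]
width: 0.002
grasp_force: 0.0
t: 3.2
ee_pos: [0.5322, -0.291, 0.0965]
ee_rot: [0.772, 0.636, -0.0, -0.0]
wrist_force: [-0.3, -0.4, 0.8]
width: 0.001
grasp_force: 0.0
```

```bash
for i in 1; do python3 -m crank '[[[0,0,-0.1],[0,0,0],0],[[0,0,-0.1],[0,0,0],0],[[0,0,-0.1],[0,0,0],0]]'; done
python3 -m crank '[[[0,0,-0.1],[0,0,0],0],[[0,0,-0.1],[0,0,0],0],[[0,0,-0.1],[0,0,0],0]]'
```

```text
t: 3.5
ee_pos: [0.5322, -0.291, 0.0934]
ee_rot: [0.772, 0.636, -0.0, -0.0]
wrist_force: [-0.4, 0.5, -0.6]
width: 0.0
grasp_force: 0.0
t: 3.8
ee_pos: [0.5322, -0.291, 0.0904]
ee_rot: [0.772, 0.636, -0.0, -0.0]
wrist_force: [0.0, 0.3, 0.3]
width: 0.001
grasp_force: 0.0
```

```bash
python3 - <<'E'
from cell import *
import cv2,numpy as np
a=get_image("scene")[170:270,255:355];w=get_image("side")[150:250,180:280]
cv2.imwrite("pics/p4.png",np.hstack([cv2.resize(a,(400,400)),cv2.resize(w,(400,400))]))
print(sensors.read_state()["wrist_force"])
E
```

```text
[-0.19251566  0.50856128 -0.58441546]
```

View pics/p4.png

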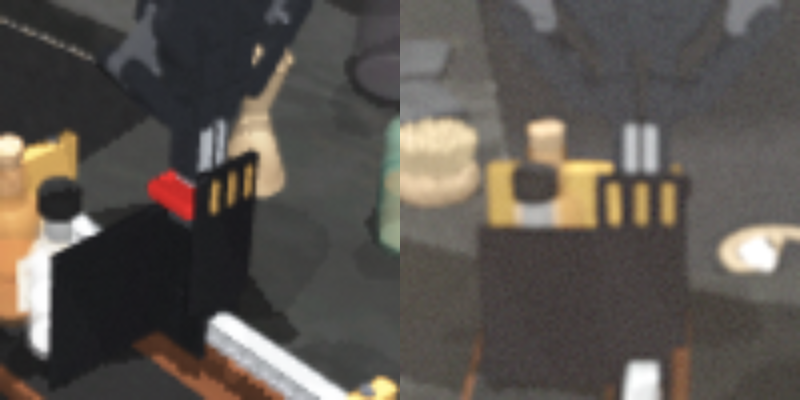

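The fingertips are now behind the thumb rest (scene crop (205,175)), just above the red tab. I'll continue in small steps.

```bash
python3 -m crank '[[[0,0,-0.1],[0,0,0],0],[[0,0,-0.1],[0,0,0],0],[[0,0,-0.1],[0,0,0],0]]'
```

```text
t: 4.2
ee_pos: [0.5322, -0.291, 0.0874]
ee_rot: [0.772, 0.636, -0.0, -0.0]
wrist_force: [0.0, 0.1, 0.4]
width: -0.002
grasp_force: 0.0
```

```bash
python3 -m crank '[[[0,0,-0.07],[0,0,0],0],[[0,0,-0.07],[0,0,0],0],[[0,0,-0.07],[0,0,0],0]]'
```

```text
t: 4.5
ee_pos: [0.5323, -0.291, 0.0856]
ee_rot: [0.772, 0.636, 0.0, 0.0]
wrist_force: [0.5, 0.4, 3.0]
width: 0.001
grasp_force: 1.5
```

Contact at about z 0.0865 reported. Pressing to about 0.080 now, which is 6-7 mm of tab travel.

```bash
python3 -m crank '[[[0,0,-0.06],[0,0,0],0],[[0,0,-0.12],[0,0,0],0],[[0,0,-0.16],[0,0,0],0],[[0,0,-0.19],[0,0,0],0],[[0,0,-0.19],[0,0,0],0],[[0,0,-0.19],[0,0,0],0]]'
```

```text
t: 5.1
ee_pos: [0.5322, -0.291, 0.0798]
ee_rot: [0.772, 0.636, 0.0, 0.0]
wrist_force: [-0.1, 0.6, 4.9]
width: 0.003
grasp_force: 2.4
```

```bash
python3 -m crank '[[[-0.02,-0.1,0],[0,0,0],0],[[-0.04,-0.2,0],[0,0,0],0],[[-0.06,-0.29,0],[0,0,0],0],[[-0.08,-0.39,0],[0,0,0],0],[[-0.1,-0.49,0],[0,0,0],0],[[-0.11,-0.59,0],[0,0,0],0],[[-0.13,-0.69,0],[0,0,0],0],[[-0.15,-0.79,0],[0,0,0],0],[[-0.17,-0.88,0],[0,0,0],0],[[-0.19,-0.98,0],[0,0,0],0]]'
```

```text
t: 6.1
ee_pos: [0.5265, -0.3206, 0.0797]
ee_rot: [0.772, 0.636, 0.0, 0.0]
wrist_force: [2.8, 2.3, 5.4]
width: 0.002
grasp_force: 2.4
```

```bash
python3 -m crank '[[[-0.02,-0.1,0],[0,0,0],0],[[-0.04,-0.2,0],[0,0,0],0],[[-0.06,-0.29,0],[0,0,0],0],[[-0.08,-0.39,0],[0,0,0],0],[[-0.1,-0.49,0],[0,0,0],0],[[-0.11,-0.59,0],[0,0,0],0],[[-0.13,-0.69,0],[0,0,0],0],[[-0.15,-0.79,0],[0,0,0],0],[[-0.17,-0.88,0],[0,0,0],0],[[-0.19,-0.98,0],[0,0,0],0]]'
python3 - <<'E'
from cell import *
import cv2,numpy as np
a=get_image("scene")[170:310,235:375];w=get_image("side")[150:290,170:310]
cv2.imwrite("pics/p5.png",np.hstack([cv2.resize(a,(400,400)),cv2.resize(w,(400,400))]))
E
```

```text
t: 7.1
ee_pos: [0.5208, -0.35, 0.0797]
ee_rot: [0.772, 0.636, 0.0, 0.0]
wrist_force: [2.7, 2.7, 4.9]
width: 0.005
grasp_force: 2.4
```

View pics/p5.png

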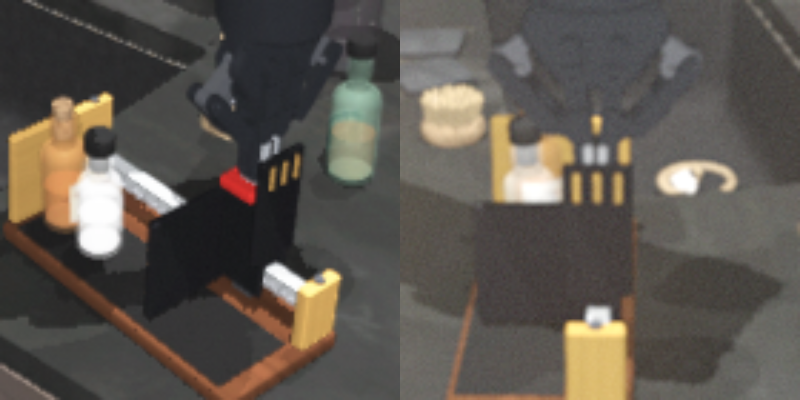

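It works: the stop is sliding, the bottles are undisturbed, and roughly 35 mm remains to the brass block.

```bash
python3 -m crank '[[[-0.02,-0.1,0],[0,0,0],0],[[-0.04,-0.2,0],[0,0,0],0],[[-0.06,-0.29,0],[0,0,0],0],[[-0.08,-0.39,0],[0,0,0],0],[[-0.1,-0.49,0],[0,0,0],0],[[-0.11,-0.59,0],[0,0,0],0],[[-0.13,-0.69,0],[0,0,0],0],[[-0.15,-0.79,0],[0,0,0],0]]'
```

```text
t: 8.0
ee_pos: [0.5162, -0.3737, 0.0796]
ee_rot: [0.772, 0.636, -0.0, -0.0]
wrist_force: [1.5, 3.1, 5.0]
width: -0.001
grasp_force: 2.4
```

```bash
python3 -m crank '[[[-0.02,-0.07,0],[0,0,0],0],[[-0.03,-0.14,0],[0,0,0],0],[[-0.04,-0.2,0],[0,0,0],0]]'
```

```text
t: 8.3
ee_pos: [0.515, -0.3797, 0.0797]
ee_rot: [0.772, 0.636, -0.0, -0.0]
wrist_force: [2.0, 2.6, 5.0]
width: 0.002
grasp_force: 2.5
```

```bash
python3 -m crank '[[[-0.02,-0.07,0],[0,0,0],0],[[-0.03,-0.14,0],[0,0,0],0],[[-0.04,-0.2,0],[0,0,0],0]]'
```

```text
t: 8.6
ee_pos: [0.5138, -0.3856, 0.0797]
ee_rot: [0.772, 0.636, -0.0, -0.0]
wrist_force: [1.5, 3.2, 4.2]
width: 0.003
grasp_force: 2.5
```

Not at the end yet, so I'll continue in small steps.

```bash
python3 -m crank '[[[-0.02,-0.07,0],[0,0,0],0],[[-0.03,-0.14,0],[0,0,0],0]]'
```

```text
t: 8.8
ee_pos: [0.5132, -0.3876, 0.0796]
ee_rot: [0.771, 0.636, 0.001, -0.002]
wrist_force: [1.8, 33.7, 14.5]
width: 0.004
grasp_force: 17.7
```

```bash
python3 -m crank '[[[-0.02,-0.07,0],[0,0,0],0],[[-0.03,-0.14,0],[0,0,0],0]]'
```

```text
t: 9.0
ee_pos: [0.5132, -0.3877, 0.0796]
ee_rot: [0.771, 0.637, 0.004, -0.005]
wrist_force: [3.3, 67.5, 22.5]
width: 0.003
grasp_force: 35.2
```

```bash
python3 -m crank '[[[-0.01,-0.07,0],[0,0,0],0],[[-0.02,-0.1,0],[0,0,0],0]]'
```

```text
t: 9.2
ee_pos: [0.5131, -0.3876, 0.0796]
ee_rot: [0.77, 0.638, 0.005, -0.007]
wrist_force: [4.2, 85.1, 26.4]
width: -0.004
grasp_force: 44.5
```

The stop has hit the end block hard. I'll relieve the push, then lift straight off.

```bash
python3 -m crank '[[[0.04,0.2,0],[0,0,0],0],[[0.06,0.34,0],[0,0,0],0],[[0.06,0.36,0],[0,0,0],0],[[0.06,0.36,0.2],[0,0,0],0],[[0.06,0.36,0.5],[0,0,0],0],[[0.06,0.36,1.5],[0,0,0],0],[[0.06,0.36,2.8],[0,0,0],0],[[0.06,0.36,4.0],[0,0,0],0],[[0.06,0.36,4.0],[0,0,0],0],[[0.06,0.36,4.0],[0,0,0],0]]'
python3 - <<'E'
from cell import *
import cv2,numpy as np
a=get_image("scene")[170:310,235:375];w=get_image("side")[150:290,170:310]
cv2.imwrite("pics/p6.png",np.hstack([cv2.resize(a,(400,400)),cv2.resize(w,(400,400))]))
E
```

```text
t: 10.2
ee_pos: [0.5132, -0.3866, 0.2005]
ee_rot: [0.772, 0.636, -0.0, 0.001]
wrist_force: [0.4, 0.2, -1.3]
width: -0.001
grasp_force: 0.0
```

View pics/p6.png

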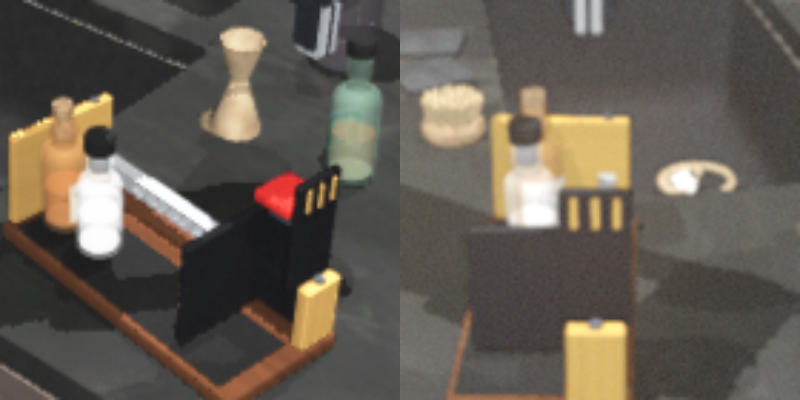

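The stop rests against the brass block (scene crop (300,290)) and the red tab is up at (280,195). All bottles and the jigger are standing, and the arm is clear.

```bash
python3 -c "
from cell import *
print(workorder.sign_off())"
```

```text
the job is handed in; nothing more can be done
None
```

The stop is back against the brass end block with the tab sprung up, everything else in view stands where it was, and the job is handed in (no verdict came back); the push overran at the block, and the wrist force read up to 85 N against the 120 N limit.

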